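Jack up the front of the radio amplifier and hold it

TASK

A colleague is about to swing out the folded wire stand under the heavy radio amplifier. Stand the small ratchet jack on the desk with its saddle centred under the lift point marked on the amplifier's front sill, and pump its handle until both front feet are at least 25 mm off the desk. The job ends holding: finish with the handle pressed fully down and keep it down, without touching the amplifier yourself, and leave the mug, the handheld radio and the cards where they are.

Things in the scene. Friction and masses are not known exactly. Their poses are not given: they have to be found in the camera images.
- amp: Radio amplifier, loose, grey case 320 x 320 mm, 136 mm high, on four rubber feet 26 mm high; about 8 kg: only the jack can lift it. Origin: on the desk straight below the lift point. x points from its front (panel with knobs, at x = 18 mm) to its rear, z up. A bare steel sill 300 mm wide sticks out under the panel to x = -16 mm, underside 24 and top 28 mm above the desk. Its rear feet stay down.
- lift_pad (a point): The lift point: centre of the underside of a round steel pad, 32 mm across, under the middle of the sill; 18 mm above the desk at the start. Marked by a dark ring with a bright centre, 19 mm across, on top of the sill straight above it, and by a small white chevron on the panel behind. Axes as the amplifier's.
- foot_left (a point): Centre of the underside of the amplifier's front foot at x = 32, y = +130 mm from amp: its height is that foot's clearance over the desk.
- foot_right (a point): The same for the front foot at y = -130 mm.
- jack: The loose ratchet jack, about 0.9 kg, 190 mm high, at the start upright on the desk in front of the amplifier, left or right. Origin: underside, below its upright toothed bar; x from the bar to the low toe, y left of that, z up. Foot plate 5 mm thick, x -70 to +85, y +-45 mm. The carriage on the bar bears the toe and, out to -x, the pump handle. A run-down jack fits under the sill by sliding in along x.
- jack_grip (a point): Centre of the black plastic cap on top of the toothed bar, where to grasp and carry the jack from above: 34 mm along x, 26 mm along y, 32 mm high (z 158 to 190 mm); this point is 174 mm straight above jack. Carried here the jack hangs nearly level. Axes as the jack's.
- saddle (a point): Centre of the top face of the saddle, a rubber pad (40 mm along x, 42 mm along y) on the toe: x = 62 mm, y = 0, z = 12 mm from jack when run down (6 mm of room under the lift pad); it rises with the carriage. The toe reaches x = 84 mm and is 46 mm wide; the upright part of the carriage ends at x = 33 mm. Axes as the jack's.
- jack_lift (a joint): Height of the carriage (toe, saddle, handle pivot) over its lowest position, m, 0 to 0.065. Ratchet with 12 mm teeth: it rises as the handle is pressed down; when the handle is let up a catch holds it after settling back about 4 mm. Full strokes reach about 15, 27 and 39 mm at their bottoms, so the job takes 3. A stroke not taken nearly to its stop gains nothing.
- pump_handle (a joint): Angle of the pump handle, rad: 0 fully up (27 degrees above level; a spring brings it back there when let go), 0.85 fully down at its stop (22 degrees below level). The first 0.1 to 0.2 rad of a stroke are slack; then, once the saddle carries the amplifier, 10 to 16 N pressed down on the grip are needed.
- handle_top (a point): Where to press: middle of the upper face of the rubber grip, 145 mm from the handle's pivot (pivot at x 10, z 85 mm plus jack_lift from jack). Grip 78 mm long, 26 mm wide, 18 mm thick, reaching 28 mm outwards of this point. Handle up: x = -115, z = 159 mm from jack; down: x = -128, z = 40 mm; add jack_lift to z in both. Its axes tilt with the handle.
- mug_mid (a point): Bystander: white mug, 80 mm across, 95 mm high; the point is in its middle, half-way up.
- handheld_mid (a point): Bystander: black handheld radio standing upright, body 34 x 58 x 105 mm with a 70 mm antenna on top; the point is the middle of its body.
- cards_mid (a point): Bystander: stack of paper cards, 100 x 145 x 32 mm; the point is its middle.
There are look-alikes about, which are no part of the job. Of the things that look like the jack, the larger one is meant.

How it is judged:
By the outcome, as a careful person would: the job done as asked, in the order asked, and still so for the second after the job is handed in, while the arm keeps its last pose, push and grip.
It also fails if it takes over 51 s, if anything falls off the work surface, if the arm or the gripper's body presses on something with over 40 N, if the wrist force passes 120 N, or if a joint passes its speed limit or range.

ROBOT

A 6-joint arm with a two-finger parallel gripper is mounted at the origin on the work surface. World frame = base frame: x ahead of the robot, y to its left, z up, the work surface at z = 0. Lengths are in mm, angles in rad, forces in N, time in s.
With the tool pointing down it reaches from about 350 to 775 mm from the base axis. Payload 7.3 kg.
Tool frame: the origin (TCP) lies on the centre line of the jaws, within the pads' length; the fingertips stand 17 mm ahead of it and the grasp point (between the pads) lies 2 mm behind it; z points along the fingers, y is the line along which they close (so a half turn about z gives the same grasp; the last joint's range is limited). The gripper opens to 92 mm and grips with 3 to 60 N. Pads are 19 mm wide; open, the fingers measure 130 mm over their backs; the gripper's body (75 mm by 190 mm) begins 47 mm behind the grasp point.
Start: joints at [-1.293, 0.342, 1.524, -0, 1.275, -0.146], TCP at [215.918, -478.563, 243.741] pointing down, gripper open.
Joint ranges: [-2.53, 2.53], [-0.77, 2.02], [0.04, 2.7], [-1, 4.14], [0.28, 2.66], [-3.11, 3.11]. Speed limits (rad/s): [2.57, 2.57, 3.14, 3.14, 3.14, 3.14].

INTERFACE

Orientations are given as [roll, pitch, yaw] about the fixed x, y, z axes, in that order (R = Rz(yaw) Ry(pitch) Rx(roll)).
In Python, from plant import bot gives the robot as it stands. The module is installed in compiled form; this text tells all that it offers.
- The arm moves only by the shell command python3 -m pendant 'ROWS'. ROWS is JSON, a list of rows, each a list of 3 entries, a list of its own where there are three numbers: the shift along the world's x, y, z as a fraction of full scale, then the turn, a rotation vector about the world's x, y, z as a fraction of full scale, then the opening, from -1 (shut) to 1 (fully open), so that 0 is half open. In form: [[[tx, ty, tz], [rx, ry, rz], claw], ...]. A call has exactly 10 rows; each row shifts and turns the commanded pose from where the row before left it; what a row does not reach is not made up. Full scale, the value 1, is 30 mm for a shift and 0.12 rad for a turn. A row lasts 1/12 s, in which the tool goes at most 41.7 mm and 7.16 degrees, less where a joint would pass 70% of its speed; a pose out of reach is approached as far as the arm can. A call with a number of a shift or a turn outside -1 to 1 is refused whole. A call with a gripper value outside its range is refused whole. The fingers move at their own pace and stop on an object; the grip force is fixed at half the most. Time passes only in rows, so rows that do not move let the fingers close, or fill a call up. It gives the time, the measured TCP pose, the force, the opening and the grip force at its end, in the units of the state.
- bot.get_obs(): the state, without advancing time (a new reading comes with each control period).
- bot.capture(name): name is "scene" or "side" or "wrist"; returns the picture (480x640x3 uint8, blue, green, red); there is no depth.
- bot.camera_params(name): a dict with "fovy" (degrees; the focal length in pixels is half the picture's height over the tangent of half this angle, whatever the lens; pixels are square), "cx", "cy" (the principal point, pixels), "camera_from_world" (4x4, takes a point from world to camera coordinates). Camera axes: x right, y down, z forward; pixel columns grow to the right and rows downward; lengths in mm; the calibration is good to about 2 mm. A picture is of the moment at which its call begins: read the wrist's pose just before it. camera_params takes no time and is no camera call; for the wrist camera it gives the pose at the moment of the call.
- bot.close_job(): hands the job in; it is judged then, once.
The state is a dict: "time": time; "joint_positions": joint angles; "dq": joint speeds; "tau": joint torques, N m; "tool_pos": TCP position; "tcp_rot": TCP orientation; "contact_force": force on the tool from outside, world axes, zero at the start; "moment": the same for the moment, N m; "grip_width": finger opening in mm; "finger_force": force on a finger pad.
Only numpy, scipy, OpenCV 4.12 (cv2) and the standard library are available. Lean on these libraries where they do the work, as an engineer would, in place of code of your own. Each camera call takes 0.05 s, during which the arm holds its last target. There are 200 camera calls.

## Working session

There is one attempt and no reset: what is moved stays moved. The work goes in short steps, Python scripts to look and compute and a shell command to move; the robot and the scene stay as the last step left them, time stands still between calls to the robot, and variables do not carry over. Pictures are saved under pics/ and viewed, at most 10 in all, crops included, and the job is handed in when it is done.

```bash
mkdir -p pics; cat > h.py <<'E'
import numpy as np,cv2,json
from plant import bot
def snap(n,f):
    p=bot.camera_params(n); im=bot.capture(n); cv2.imwrite(f'pics/{f}.png',im)
    json.dump({k:(np.array(v).tolist()) for k,v in p.items()},open(f'pics/{f}.json','w')); return im
def load(f): return json.load(open(f'pics/{f}.json'))
def px2w(f,u,v,z):
    p=load(f); fl=240/np.tan(np.radians(p['fovy'])/2); T=np.array(p['camera_from_world'])
    d=T[:3,:3].T@np.array([(u-p['cx'])/fl,(v-p['cy'])/fl,1]); c=-T[:3,:3].T@T[:3,3]
    return c+d*(z-c[2])/d[2]
def w2px(f,X):
    p=load(f); fl=240/np.tan(np.radians(p['fovy'])/2); T=np.array(p['camera_from_world'])
    q=T[:3,:3]@np.array(X)+T[:3,3]; return np.array([p['cx']+fl*q[0]/q[2],p['cy']+fl*q[1]/q[2]])
E
python3 - <<'E'
from h import *
a=snap('scene','s1');b=snap('side','d1');snap('wrist','w1')
for f in('s1','d1','w1'):
    p=load(f);T=np.array(p['camera_from_world']);print(f,p['fovy'],-T[:3,:3].T@T[:3,3],T[2,:3])
o=bot.get_obs();print(o['time'],o['tool_pos'],o['tcp_rot'],o['grip_width'])
E
```

```text
s1 42.05713342068417 [1084.23272653 -745.88894608 1219.73832074] [-0.37933064  0.52794079 -0.75985971]
d1 55.41452680683552 [-284.16242232  836.29961492  806.88330749] [ 0.60834933 -0.60779787 -0.51038499]
w1 60.35524498639812 [ 293.30184992 -443.5926691   383.34083632] [-0.28371024 -0.12636765 -0.95054706]
0.15 [ 215.83354567 -478.29702341  243.2301443 ] [-3.14050995e+00 -1.55277637e-04  4.23777164e-01] 91.51079596640078
```

View pics/s1.png

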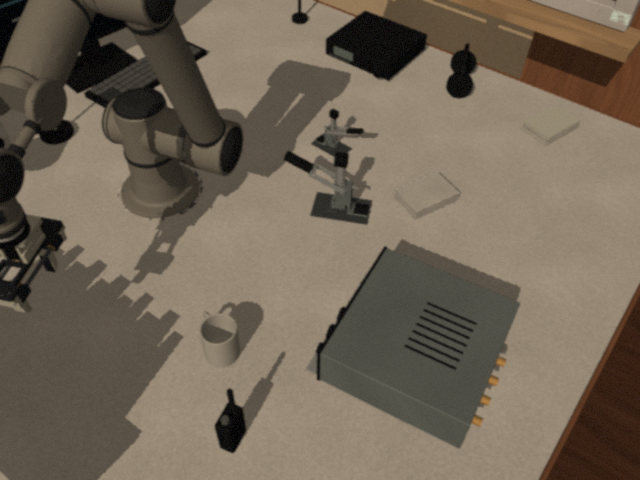

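View pics/d1.png

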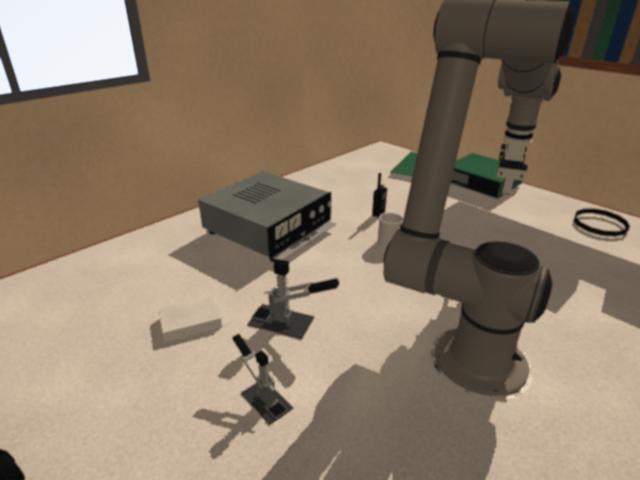

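The scene shows the larger jack with its cap at about (341,159), handle toward the robot base, the amp on the right (front edge (387,250)–(320,350)), mug (220,340), handheld (231,425). The side view shows the cap at (282,268) and the sill near (305,238). I'll enlarge both.

```bash
python3 - <<'E'
import cv2,numpy as np
a=cv2.imread('pics/s1.png')[130:240,270:400];b=cv2.imread('pics/d1.png')[180:350,200:360]
a=cv2.resize(a,None,fx=3,fy=3,interpolation=2);b=cv2.resize(b,None,fx=2.5,fy=2.5,interpolation=2)
c=np.zeros((430,800,3),np.uint8);c[:330,:390]=a;c[:425,395:795]=b;cv2.imwrite('pics/c1.png',c)
E
```

```text
(no output)
```

View pics/c1.png

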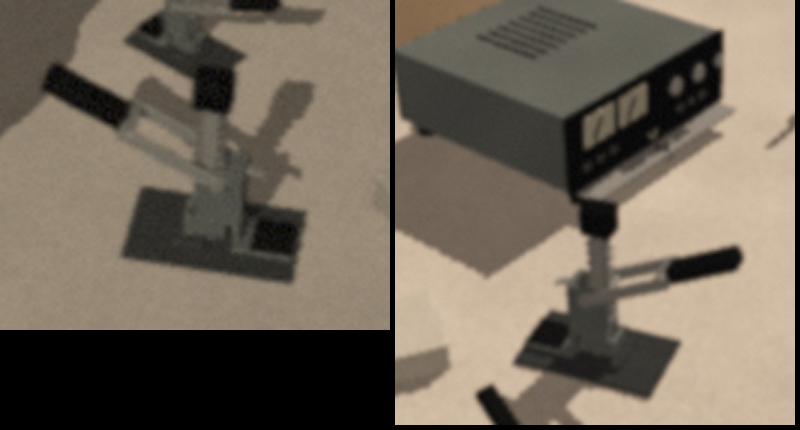

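```bash
python3 - <<'E'
from h import *
from scipy.optimize import least_squares
tri=lambda obs,g=(500,0,100):(lambda r:(r.x.round(1),r.fun.round(1)))(least_squares(lambda X:np.concatenate([w2px(f,X)-uv for f,uv in obs]),g))
print('cap',tri([('s1',(341.7,159.3)),('d1',(281.2,267.2))]))
s=[(270+x/3,130+y/3) for x,y in[(145,187),(306,210),(292,282),(122,257)]]
d=[(200+(x-395)/2.5,180+y/2.5) for x,y in[(650,398),(514,362),(555,312),(680,343)]]
for q in s: print('plate s',px2w('s1',*q,5).round(1))
for q in d: print('plate d',px2w('d1',*q,5).round(1))
print('saddle',px2w('s1',270+275/3,130+237/3,12).round(1))
print('chev',px2w('d1',303.2,233.6,50), 'ring?',px2w('d1',200+253/2.5,180+158/2.5,28))
print('sill ends d', px2w('d1',200+(735-395)/2.5,180+108/2.5,28),px2w('d1',200+(590-395)/2.5,180+197/2.5,28))
for z in(136,162):
  for q in[(387,250),(320,350),(461,443),(518,300)]: print(z,px2w('s1',*q,z).round(1))
print('ampTL',tri([('s1',(387,250)),('d1',(200+(565-395)/2.5,180+119/2.5))]))
print('mug',px2w('s1',220,340,47),'hh',px2w('s1',231,427,52),'cards',px2w('s1',427,193,30))
E
```

```text
cap (array([433.1, 244.2, 174.1]), array([-0.1,  0. , -0.1, -0. ]))
plate s [356.  253.5   5. ]
plate s [490.4 319.4   5. ]
plate s [530.2 237.4   5. ]
plate s [393. 170.   5.]
plate d [346.7 258.4   5. ]
plate d [485.2 322.5   5. ]
plate d [519.1 240.2   5. ]
plate d [385.2 178.4   5. ]
saddle [490.7 267.9  12. ]
chev [671.06703339 -52.58745618  50.        ] ring? [657.83307871 -30.72288348  28.        ]
sill ends d [ 670.85520125 -211.37029806   28.        ] [640.34856675  84.17545238  28.        ]
136 [670.5  91.8 136. ]
136 [ 706.1 -211.2  136. ]
136 [1024.7 -212.   136. ]
136 [969.8 144.6 136. ]
162 [680.4  71.7 162. ]
162 [ 715.2 -224.   162. ]
162 [1026.1 -224.8  162. ]
162 [972.5 123.3 162. ]
ampTL (array([668.7,  94.7, 131.9]), array([-0.2,  0. , -0.2, -0. ]))
mug [ 486.0680458  -279.44184337   47.        ] hh [ 641.85620919 -415.92250094   52.        ] cards [606.40008456 411.23487543  30.        ]
```

View pics/w1.png

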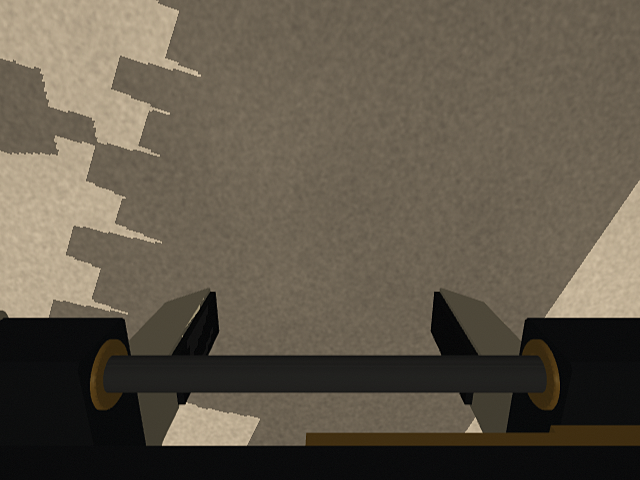

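The wrist view shows only bare desk. The cap triangulates to z = 174, as it must, and the jack's yaw is about 0.445. The lift point is near (671,-62), with the amp's yaw about 0.11. Moving to the cap.

```bash
python3 -m pendant '[[[0.7,1,0],[0,0,0],1],[[0.7,1,0],[0,0,0],1],[[0.7,1,0],[0,0,0],1],[[0.7,1,0],[0,0,0],1],[[0.7,1,0],[0,0,0],1],[[0.7,1,0],[0,0,0],1],[[0.7,1,0],[0,0,0],1],[[0.7,1,0],[0,0,0],1],[[0.7,1,0],[0,0,0],1],[[0.7,1,0],[0,0,0],1]]'; python3 -m pendant '[[[0,1,0],[0,0,0.1],1],[[0,1,0],[0,0,0.1],1],[[0,1,0],[0,0,0],1],[[0,1,0],[0,0,0],1],[[0,1,0],[0,0,0],1],[[0,1,0],[0,0,0],1],[[0,1,0],[0,0,0],1],[[0,1,0],[0,0,0],1],[[0,0.8,0],[0,0,0],1],[[0,0.5,0],[0,0,0],1]]'
```

```text
time: 0.98
tool_pos: [426.5, -176.8, 243.7]
tcp_rot: [-3.142, 0.0, 0.424]
contact_force: [0.6, -1.2, -0.7]
grip_width: 92.0
finger_force: 0.0
time: 1.82
tool_pos: [425.4, 102.7, 243.6]
tcp_rot: [-3.141, 0.0, 0.45]
contact_force: [-0.2, -0.2, -0.2]
grip_width: 91.8
finger_force: 0.0
```

```bash
python3 -m pendant '[[[0,1,0],[0,0,0],1],[[0,1,0],[0,0,0],1],[[0.1,1,0],[0,0,0],1],[[0.1,1,0],[0,0,0],1],[[0.1,0.7,0],[0,0,0],1],[[0,0,0],[0,0,0],1],[[0,0,0],[0,0,0],1],[[0,0,0],[0,0,0],1],[[0,0,0],[0,0,0],1],[[0,0,0],[0,0,0],1]]'; python3 -c "
from h import *
snap('wrist','w2');print([w2px('w2',X).round(0) for X in([433.1,244.2,190],[489,271,12])])"
```

```text
time: 2.65
tool_pos: [435.0, 240.4, 243.8]
tcp_rot: [3.141, 0.0, 0.446]
contact_force: [0.2, -0.0, -1.5]
grip_width: 92.1
finger_force: 0.0
[array([316., 278.]), array([320., 131.])]
```

View pics/w2.png

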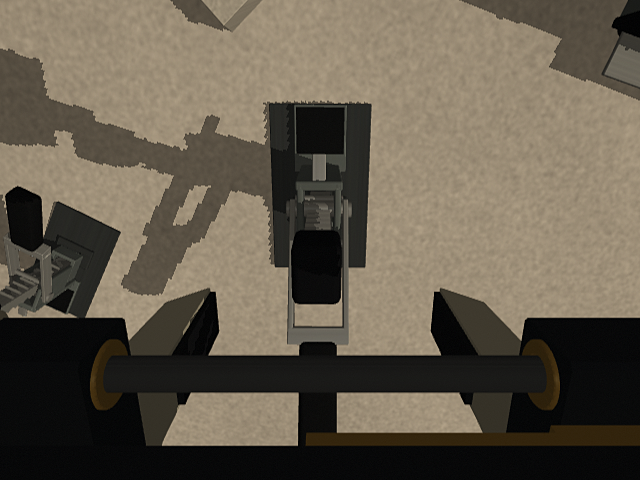

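The jack's cap top is at about (316,277), exactly where predicted, and the plate is square to the image, so the yaw is right. Descend and grasp.

```bash
python3 -m pendant '[[[-0.07,0.13,0],[0,0,0],1],[[0,0,-0.6],[0,0,0],1],[[0,0,-0.8],[0,0,0],1],[[0,0,-0.7],[0,0,0],1],[[0,0,-0.3],[0,0,0],1],[[0,0,0],[0,0,0],-1],[[0,0,0],[0,0,0],-1],[[0,0,0],[0,0,0],-1],[[0,0,0],[0,0,0],-1],[[0,0,0],[0,0,0],-1]]'; python3 -m pendant '[[[0,0,0],[0,0,0],-1],[[0,0,0],[0,0,0],-1],[[0,0,0],[0,0,0],-1],[[0,0,0],[0,0,0],-1],[[0,0,0],[0,0,0],-1],[[0,0,0],[0,0,0],-1],[[0,0,0.2],[0,0,0],-1],[[0,0,0.3],[0,0,0],-1],[[0,0,0.3],[0,0,0],-1],[[0,0,0.2],[0,0,0],-1]]'
```

```text
time: 3.53
tool_pos: [433.3, 245.6, 172.8]
tcp_rot: [3.141, -0.002, 0.448]
contact_force: [0.0, 0.4, 0.6]
grip_width: 63.3
finger_force: 0.0
time: 4.37
tool_pos: [432.9, 245.4, 202.7]
tcp_rot: [3.142, -0.0, 0.448]
contact_force: [-0.6, 0.3, -9.2]
grip_width: 25.8
finger_force: 30.0
```

```bash
python3 -m pendant '[[[0.2,-0.5,0],[0,0,-0.2],-1],[[0.27,-0.8,0],[0,0,-0.3],-1],[[0.3,-0.9,0],[0,0,-0.3],-1],[[0.3,-1,0],[0,0,-0.3],-1],[[0.3,-1,0],[0,0,-0.3],-1],[[0.3,-1,0],[0,0,-0.3],-1],[[0.3,-1,0],[0,0,-0.3],-1],[[0.3,-1,0],[0,0,-0.3],-1],[[0.3,-1,0],[0,0,-0.3],-1],[[0.3,-1,0],[0,0,-0.2],-1]]'; python3 -m pendant '[[[0.2,-0.7,0],[0,0,0],-1],[[0.1,-0.5,0],[0,0,0],-1],[[0,-0.3,0],[0,0,0],-1],[[0,0,0],[0,0,0],-1],[[0,0,0],[0,0,0],-1],[[0,0,0],[0,0,0],-1],[[0,0,0],[0,0,0],-1],[[0,0,0],[0,0,0],-1],[[0,0,0],[0,0,0],-1],[[0,0,0],[0,0,0],-1]]';python3 -c "
from h import *
snap('wrist','w3');print(w2px('w3',[671,-62,28]))"
```

```text
time: 5.2
tool_pos: [519.1, -32.2, 202.2]
tcp_rot: [3.142, -0.0, 0.11]
contact_force: [1.0, 0.9, -9.5]
grip_width: 25.7
finger_force: 30.0
time: 6.03
tool_pos: [527.9, -75.1, 201.8]
tcp_rot: [3.142, -0.0, 0.113]
contact_force: [-0.5, -0.2, -8.6]
grip_width: 26.0
finger_force: 30.0
[329.05162482  12.01195047]
```

View pics/w3.png

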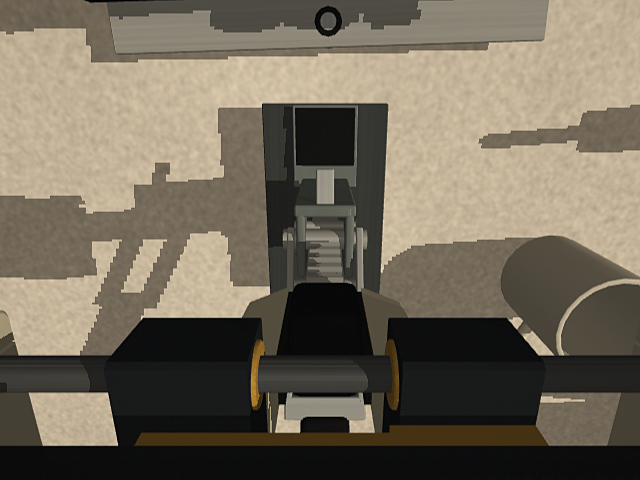

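The wrist view shows the sill ring at (328,21), the sill's front edge from (116,52) to (545,39), and the saddle at about (325,136).

```bash
python3 -c "
from h import *
L=px2w('w3',328,21,28);a=px2w('w3',116,52,26);b=px2w('w3',545,39,26)
print('lift',L,'edge',a,b,np.hypot(*(a-b)[:2]),'yaw',np.arctan2(*((b-a)[[0]]),-(b-a)[1]))
d=a-b;d/=np.linalg.norm(d);n=np.array([d[1],-d[0]]);print('dist',(L-b)[:2]@n,'mid',(a+b)/2)
o=bot.get_obs();z=o['tool_pos'][2]+2-174;print('base z',z,o['tool_pos'],o['tcp_rot'])
S=px2w('w3',325,136,z+12);print('saddle',S,S[:2]-o['tool_pos'][:2])
p=[px2w('w3',*q,z+5)[:2] for q in[(263,103),(388,103)]];print(p)
"
```

```text
lift [665.47797694 -61.92505176  28.        ] edge [629.56839519  83.72766456  26.        ] [ 671.73163435 -213.23287974   26.        ] 299.93883311828074 yaw 0.1410399275177554
dist 15.078203056852242 mid [650.65001477 -64.75260759  26.        ]
base z 29.80030990912269 [527.89588509 -75.26761623 201.80030991] [ 3.14155057e+00 -1.98929647e-05  1.12361215e-01]
saddle [590.28965578 -68.43950691  41.80030991] [62.39377069  6.82810932]
[array([607.393219  , -22.34473319]), array([ 617.39878637, -110.20995917])]
```

```bash
python3 -m pendant '[[[0,-0.2,-0.1],[0,0,0.23],-1],[[0,0,-0.2],[0,0,0],-1],[[0,0,-0.2],[0,0,0],-1],[[0,0,-0.2],[0,0,0],-1],[[0,0,-0.1],[0,0,0],-1],[[0,0,-0.1],[0,0,0],-1],[[0,0,0],[0,0,0],-1],[[0,0,0],[0,0,0],-1],[[0,0,0],[0,0,0],-1],[[0,0,0],[0,0,0],-1]]';python3 -c "
from h import *
snap('wrist','w4');snap('side','d4')
c=cv2.imread('pics/w4.png')[0:300,150:500];d=cv2.resize(cv2.imread('pics/d4.png')[170:300,250:400],None,fx=3,fy=3,interpolation=2)
o=np.zeros((400,800,3),np.uint8);o[:300,:350]=c;o[:390,350:]=d;cv2.imwrite('pics/c4.png',o)"
```

```text
time: 6.92
tool_pos: [528.1, -81.7, 175.1]
tcp_rot: [3.141, -0.001, 0.139]
contact_force: [0.9, 0.4, -8.9]
grip_width: 26.1
finger_force: 30.0
```

View pics/c4.png

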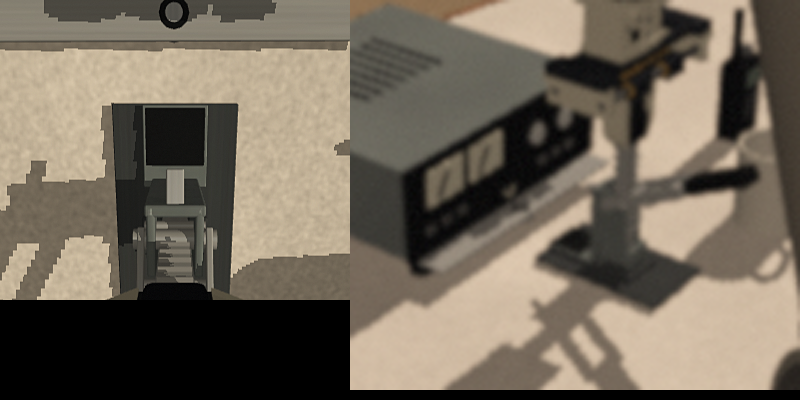

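The jack is just off the desk and square to the sill; the ring is at (324,12) and the saddle at (325,136). Recheck the offset.

```bash
python3 -c "
from h import *
L=px2w('w4',324,12,28)[:2];S=px2w('w4',325,136,15)[:2]
y=.139;d=L-S;print(L,S,d,'fwd',d@[np.cos(y),np.sin(y)],'left',d@[-np.sin(y),np.cos(y)])"
```

```text
[665.5172724  -62.09353616] [590.41931901 -73.37064709] [75.09795339 11.27711092] fwd 75.9361125730965 left 0.7633097879444328
```

```bash
python3 -m pendant '[[[0.1,0.01,-0.05],[0,0,0],-1],[[0.3,0.05,0],[0,0,0],-1],[[0.4,0.06,0],[0,0,0],-1],[[0.4,0.06,0],[0,0,0],-1],[[0.4,0.06,0],[0,0,0],-1],[[0.3,0.05,0],[0,0,0],-1],[[0.3,0.04,0],[0,0,0],-1],[[0.2,0.03,0],[0,0,0],-1],[[0.1,0.01,0],[0,0,0],-1],[[0,0,0],[0,0,0],-1]]';python3 -m pendant '[[[0,0,0],[0,0,0],-1],[[0,0,0],[0,0,0],-1],[[0,0,-0.05],[0,0,0],-1],[[0,0,-0.05],[0,0,0],-1],[[0,0,0],[0,0,0],-1],[[0,0,0],[0,0,0],-1],[[0,0,0],[0,0,0],-1],[[0,0,0],[0,0,0],-1],[[0,0,0],[0,0,0],-1],[[0,0,0],[0,0,0],-1]]';python3 -c "
from h import *
snap('wrist','w5')
print(w2px('w5',[665.6,-62.1,28]))"
```

```text
time: 7.85
tool_pos: [603.6, -70.4, 172.9]
tcp_rot: [3.142, -0.0, 0.14]
contact_force: [-1.5, -0.3, -9.8]
grip_width: 25.7
finger_force: 30.0
time: 8.68
tool_pos: [603.0, -70.8, 171.9]
tcp_rot: [3.141, -0.001, 0.139]
contact_force: [-5.8, -0.8, 6.1]
grip_width: 25.6
finger_force: 30.0
[324.39872273 137.32302319]
```

View pics/w5.png

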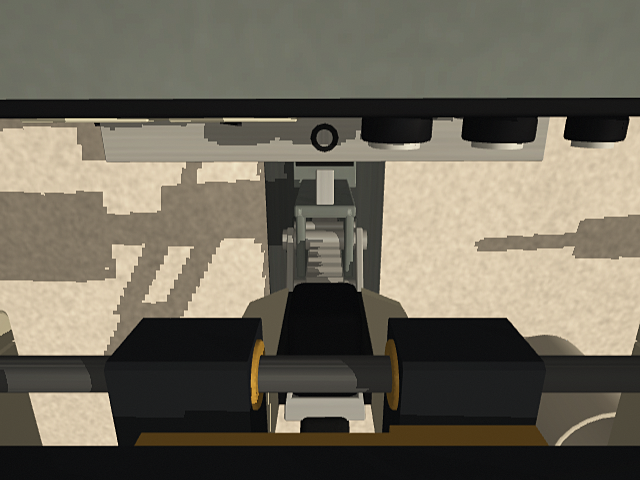

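The ring is at (324,137), as predicted, so the saddle is centred (within 1 mm) and the jack rests on the desk. Release and rise.

```bash
python3 -m pendant '[[[0,0,0.03],[0,0,0],0.3],[[0,0,0],[0,0,0],0.3],[[0,0,0],[0,0,0],0.3],[[0,0,0],[0,0,0],0.3],[[0,0,0],[0,0,0],0.3],[[0,0,0.5],[0,0,0],0.3],[[0,0,0.8],[0,0,0],0.3],[[0,0,0.7],[0,0,0],0.3],[[0,0,0],[0,0,0],0.3],[[0,0,0],[0,0,0],0.3]]';python3 -c "
from h import *
J=np.array([603.4,-70.7]);u=np.array([np.cos(.14),np.sin(.14)])
for x in(-115,-120,-124,-128): print(x,J+x*u)
snap('side','d6')
T=[603.4,-70.7];print(w2px('d6',[*T,174]),w2px('d6',[*(J-115*u),159]),w2px('d6',[*(J-140*u),172]))
im=cv2.resize(cv2.imread('pics/d6.png')[150:320,230:430],None,fx=3,fy=3,interpolation=2);cv2.imwrite('pics/c6.png',im)"
```

```text
time: 9.57
tool_pos: [603.5, -70.7, 232.2]
tcp_rot: [3.14, -0.003, 0.139]
contact_force: [0.2, -0.4, -0.4]
grip_width: 59.9
finger_force: 0.0
-115 [489.52516044 -86.74745818]
-120 [484.57408045 -87.44517376]
-124 [480.61321647 -88.00334622]
-128 [476.65235248 -88.56151867]
[321.9860673  204.70954959] [352.90663915 219.74158798] [360.22624075 218.31085067]
```

View pics/c6.png

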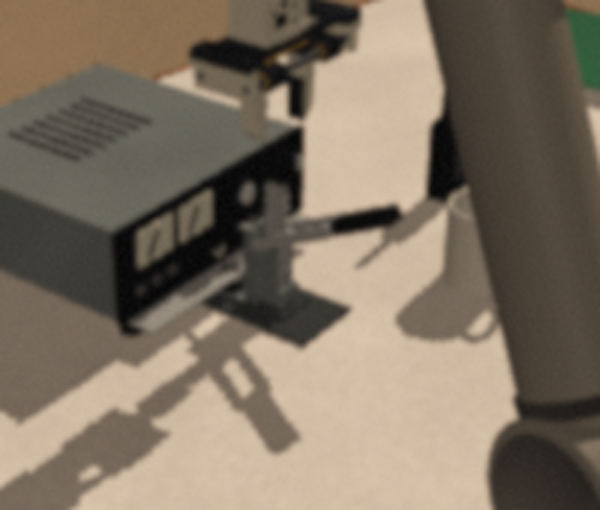

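The jack stands free with the handle up where predicted (grip in the crop at (365,218)). Move over the grip with the fingers closed.

```bash
python3 -m pendant '[[[-0.5,-0.07,0],[0,0,0],-1],[[-0.8,-0.11,0],[0,0,0],-1],[[-0.9,-0.13,0],[0,0,0],-1],[[-0.9,-0.13,0],[0,0,0],-1],[[-0.7,-0.1,0],[0,0,0],-1],[[-0.1,-0.01,-0.4],[0,0,0],-1],[[0,0,-0.6],[0,0,0],-1],[[0,0,-0.5],[0,0,0],-1],[[0,0,-0.2],[0,0,0],-1],[[0,0,0],[0,0,0],-1]]'
```

```text
time: 10.45
tool_pos: [484.8, -86.7, 178.1]
tcp_rot: [-3.14, 0.004, 0.139]
contact_force: [1.1, -0.5, 0.5]
grip_width: 0.8
finger_force: 0.5
```

```bash
python3 -m pendant '[[[0,0,-0.2],[0,0,0],-1],[[0,0,-0.3],[0,0,0],-1],[[0,0,-0.4],[0,0,0],-1],[[0,0,-0.4],[0,0,0],-1],[[-0.04,0,-0.4],[0,0,0],-1],[[-0.04,0,-0.4],[0,0,0],-1],[[-0.04,0,-0.4],[0,0,0],-1],[[0,0,-0.3],[0,0,0],-1],[[0,0,0],[0,0,0],-1],[[0,0,0],[0,0,0],-1]]'
```

```text
time: 11.28
tool_pos: [483.9, -87.4, 97.5]
tcp_rot: [3.14, -0.004, 0.139]
contact_force: [-2.2, 1.8, 16.1]
grip_width: 0.3
finger_force: 7.8
```

```bash
python3 -m pendant '[[[-0.05,0,-0.2],[0,0,0],-1],[[-0.05,0,-0.2],[0,0,0],-1],[[-0.03,0,-0.1],[0,0,0],-1],[[0,0,-0.1],[0,0,0],-1],[[0,0,0],[0,0,0],-1],[[0,0,0],[0,0,0],-1],[[0,0,0],[0,0,0],-1],[[0,0,0],[0,0,0],-1],[[0,0,0],[0,0,0],-1],[[0,0,0],[0,0,0],-1]]'
```

```text
time: 12.12
tool_pos: [482.5, -88.0, 80.9]
tcp_rot: [3.137, -0.01, 0.139]
contact_force: [2.9, 1.6, 17.8]
grip_width: 0.6
finger_force: 7.6
```

```bash
python3 -m pendant '[[[0,0,-0.08],[0,0,0],-1],[[0,0,-0.08],[0,0,0],-1],[[0,0,-0.05],[0,0,0],-1],[[0,0,0],[0,0,0],-1],[[0,0,0],[0,0,0],-1],[[0,0,0],[0,0,0],-1],[[0,0,0],[0,0,0],-1],[[0,0,0],[0,0,0],-1],[[0,0,0],[0,0,0],-1],[[0,0,0],[0,0,0],-1]]'
```

```text
time: 12.95
tool_pos: [483.2, -88.1, 76.4]
tcp_rot: [3.136, -0.012, 0.139]
contact_force: [-1.1, 3.8, 34.5]
grip_width: 0.2
finger_force: 15.9
```

The force jumped at tip height 59 mm: the stop of stroke 1 (expected about 58). Let up and start stroke 2.

```bash
python3 -m pendant '[[[0,0,0.3],[0,0,0],-1],[[0,0,0.5],[0,0,0],-1],[[0.04,0,0.6],[0,0,0],-1],[[0.04,0,0.7],[0,0,0],-1],[[0.04,0,0.7],[0,0,0],-1],[[0,0,0.7],[0,0,0],-1],[[0,0,0.6],[0,0,0],-1],[[0,0,0.5],[0,0,0],-1],[[0,0,0],[0,0,0],-1],[[0,0,0],[0,0,0],-1]]'; python3 -m pendant '[[[0,0,-0.4],[0,0,0],-1],[[0,0,-0.4],[0,0,0],-1],[[0,0,-0.3],[0,0,0],-1],[[0,0,-0.4],[0,0,0],-1],[[-0.04,0,-0.4],[0,0,0],-1],[[-0.04,0,-0.4],[0,0,0],-1],[[-0.04,0,-0.4],[0,0,0],-1],[[0,0,-0.4],[0,0,0],-1],[[0,0,-0.3],[0,0,0],-1],[[0,0,0],[0,0,0],-1]]'
```

```text
time: 13.78
tool_pos: [482.3, -87.1, 209.9]
tcp_rot: [3.141, -0.001, 0.14]
contact_force: [-0.4, 1.0, -0.9]
grip_width: 0.6
finger_force: 0.0
time: 14.62
tool_pos: [477.8, -87.4, 106.8]
tcp_rot: [3.141, 0.001, 0.139]
contact_force: [-5.5, -1.5, 14.3]
grip_width: 0.7
finger_force: 7.3
```

```bash
python3 -m pendant '[[[0.02,0,-0.2],[0,0,0],-1],[[0.02,0,-0.2],[0,0,0],-1],[[0.02,0,-0.15],[0,0,0],-1],[[0,0,-0.1],[0,0,0],-1],[[0,0,-0.05],[0,0,0],-1],[[0,0,0],[0,0,0],-1],[[0,0,0],[0,0,0],-1],[[0,0,0],[0,0,0],-1],[[0,0,0],[0,0,0],-1],[[0,0,0],[0,0,0],-1]]'
```

```text
time: 15.45
tool_pos: [482.4, -87.1, 89.0]
tcp_rot: [3.14, -0.006, 0.139]
contact_force: [-1.1, 4.9, 25.3]
grip_width: 0.2
finger_force: 11.8
```

```bash
python3 -m pendant '[[[0,0,-0.05],[0,0,0],-1],[[0,0,-0.05],[0,0,0],-1],[[0,0,0],[0,0,0],-1],[[0,0,0],[0,0,0],-1],[[0,0,0],[0,0,0],-1],[[0,0,0],[0,0,0],-1],[[0,0,0],[0,0,0],-1],[[0,0,0],[0,0,0],-1],[[0,0,0],[0,0,0],-1],[[0,0,0],[0,0,0],-1]]'
```

```text
time: 16.28
tool_pos: [482.8, -87.1, 87.7]
tcp_rot: [3.139, -0.008, 0.139]
contact_force: [-5.1, 6.3, 41.7]
grip_width: 0.6
finger_force: 20.0
```

Stroke 2's stop is at TCP 88, 11–12 mm above the first, as expected. Now stroke 3.

```bash
python3 -m pendant '[[[0,0,0.3],[0,0,0],-1],[[0,0,0.5],[0,0,0],-1],[[0.02,0,0.6],[0,0,0],-1],[[0.02,0,0.7],[0,0,0],-1],[[0.02,0,0.7],[0,0,0],-1],[[0,0,0.7],[0,0,0],-1],[[0,0,0.6],[0,0,0],-1],[[0,0,0.5],[0,0,0],-1],[[0,0,0],[0,0,0],-1],[[0,0,0],[0,0,0],-1]]'; python3 -m pendant '[[[0,0,-0.4],[0,0,0],-1],[[0,0,-0.4],[0,0,0],-1],[[0,0,-0.3],[0,0,0],-1],[[0,0,-0.4],[0,0,0],-1],[[-0.02,0,-0.4],[0,0,0],-1],[[-0.02,0,-0.4],[0,0,0],-1],[[-0.02,0,-0.4],[0,0,0],-1],[[0,0,-0.4],[0,0,0],-1],[[0,0,-0.3],[0,0,0],-1],[[0,0,0],[0,0,0],-1]]'
```

```text
time: 17.12
tool_pos: [481.9, -87.0, 221.1]
tcp_rot: [-3.142, 0.0, 0.139]
contact_force: [-0.3, -0.5, -0.1]
grip_width: 0.3
finger_force: 0.0
time: 17.95
tool_pos: [479.3, -87.2, 118.4]
tcp_rot: [-3.141, 0.002, 0.139]
contact_force: [-5.5, -1.8, 13.6]
grip_width: 0.5
finger_force: 7.4
```

```bash
python3 -m pendant '[[[0,0,-0.2],[0,0,0],-1],[[0,0,-0.2],[0,0,0],-1],[[0,0,-0.1],[0,0,0],-1],[[0,0,-0.1],[0,0,0],-1],[[0,0,0],[0,0,0],-1],[[0,0,0],[0,0,0],-1],[[0,0,0],[0,0,0],-1],[[0,0,0],[0,0,0],-1],[[0,0,0],[0,0,0],-1],[[0,0,0],[0,0,0],-1]]'
```

```text
time: 18.78
tool_pos: [482.5, -87.1, 103.1]
tcp_rot: [3.14, -0.006, 0.139]
contact_force: [2.8, 3.2, 17.3]
grip_width: 0.7
finger_force: 7.5
```

```bash
python3 -m pendant '[[[0,0,-0.08],[0,0,0],-1],[[0,0,-0.07],[0,0,0],-1],[[0,0,0],[0,0,0],-1],[[0,0,0],[0,0,0],-1],[[0,0,0],[0,0,0],-1],[[0,0,0],[0,0,0],-1],[[0,0,0],[0,0,0],-1],[[0,0,0],[0,0,0],-1],[[0,0,0],[0,0,0],-1],[[0,0,0],[0,0,0],-1]]'; python3 -c "
from h import *
snap('side','d8');snap('scene','s8')
a=cv2.resize(cv2.imread('pics/d8.png')[160:300,250:410],None,fx=2.5,fy=2.5,interpolation=2);b=cv2.resize(cv2.imread('pics/s8.png')[190:450,190:500],None,fx=1.29,fy=1.29)
o=np.zeros((350,800,3),np.uint8);o[:350,:400]=a;o[:335,400:]=b[:335,:400];cv2.imwrite('pics/c8.png',o)"
```

```text
time: 19.62
tool_pos: [483.2, -87.2, 100.6]
tcp_rot: [3.139, -0.008, 0.139]
contact_force: [-1.9, 4.3, 34.8]
grip_width: 0.3
finger_force: 16.1
```

View pics/c8.png

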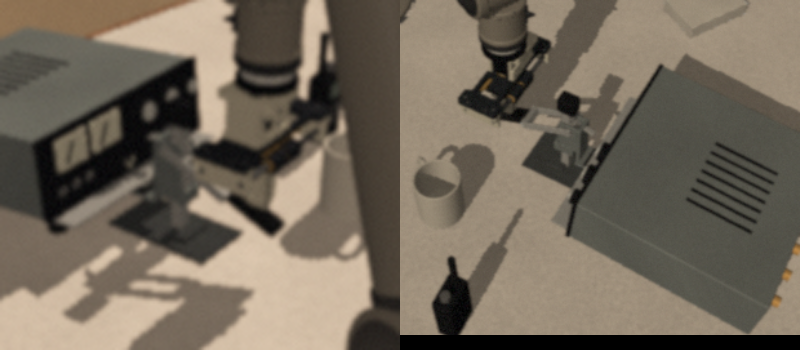

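The amp is visibly tilted up, the handle is down at its stop, and the mug and handheld are unmoved. One check of the rise via the front-left top corner: side (265,217), scene (393,242).

```bash
python3 -c "
from h import *
from scipy.optimize import least_squares
r=least_squares(lambda X:np.concatenate([w2px('s8',X)-(393,242),w2px('d8',X)-(265.2,217.2)]),(670,90,150));print(r.x,r.fun)
o=bot.get_obs();print(o['time'],o['tool_pos'],o['contact_force'])"
```

```text
[678.74066489  96.70888076 164.67114662] [-0.48709371  0.13056315 -0.64941096 -0.16423195]
19.7167 [483.23034839 -87.18345965 100.57096984] [-2.23659477  5.12775997 34.14624578]
```

```bash
python3 -c "
from h import *
a=cv2.imread('pics/s1.png',0);b=cv2.imread('pics/s8.png',0)
def m(u,v,r=12):
    t=a[v-r:v+r,u-r:u+r];R=cv2.matchTemplate(b[v-40:v+30,u-30:u+40],t,cv2.TM_CCOEFF_NORMED);_,s,_,l=cv2.minMaxLoc(R);return l[0]-30+r,l[1]-40+r,round(s,2)
print('R',m(322,364),m(322,354),'L',m(388,251),'mug',m(220,340),'hh',m(231,425),'cards',m(440,190))
for P in([700,-213,130],[668,94,132]):
    P=np.array(P,float)
    for dz in(22,28,34): print(dz,w2px('s8',P+[8,1,dz])-w2px('s8',P))
"
```

```text
R (5, -9, 0.75) (5, -5, 0.92) L (7, -6, 0.97) mug (0, 0, 1.0) hh (0, 0, 0.96) cards (0, 0, 0.95)
22 [ 3.66565189 -4.0391123 ]
28 [ 3.71528392 -5.64590387]
34 [ 3.76528486 -7.26463816]
22 [ 4.16406506 -4.91625936]
28 [ 4.43473139 -6.65479374]
34 [ 4.70716122 -8.40465548]
```

Both front corners rose alike, about 30 mm; the bystanders have not moved. Hand in.

```bash
python3 -c "
from plant import bot
print(bot.close_job())"
```

```text
the job is handed in; nothing more can be done
None
```

I handed the job in at about 20 s: the jack is centred under the lift point to within about 1 mm, three full strokes are done and the handle is held down at its stop. The amplifier's front-left corner is up about 33 mm and the right looks much the same by a rougher check. The mug, handheld radio and cards have not moved. The one force above 40 N was 41.7 N at the wrist, with the fingertips pressing the handle at the stroke-2 stop.

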